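Rack the hole saws in order of size

TASK

Put the four hole saws away on the storage board: stand one upright, shank up, centred in each circle, in order of diameter from the largest next to the tall end block down to the smallest next to the low end strip. Set them down rather than dropping them, and leave the jar and the wax tin where they are.

Things in the scene. Friction and masses are not known exactly. Their poses are not given: they have to be found in the camera images.
- saw_d: The largest of four loose steel hole saws: a dark steel cup standing mouth down, 67 mm in diameter, 48 mm high, with a coaxial collar on top (24 mm diameter, 48 to 56 mm up) and a round shank to grip (11 mm diameter, 56 to 96 mm up). About 330 g. Origin: centre of its underside; z up along the shank; yaw does not matter.
- saw_c: The second largest of four loose steel hole saws: a dark steel cup standing mouth down, 54 mm in diameter, 48 mm high, with a coaxial collar on top (24 mm diameter, 48 to 56 mm up) and a round shank to grip (11 mm diameter, 56 to 96 mm up). About 240 g. Origin: centre of its underside; z up along the shank; yaw does not matter.
- saw_b: The second smallest of four loose steel hole saws: a dark steel cup standing mouth down, 42 mm in diameter, 48 mm high, with a coaxial collar on top (24 mm diameter, 48 to 56 mm up) and a round shank to grip (11 mm diameter, 56 to 96 mm up). About 170 g. Origin: centre of its underside; z up along the shank; yaw does not matter.
- saw_a: The smallest of four loose steel hole saws: a dark steel cup standing mouth down, 30 mm in diameter, 48 mm high, with a coaxial collar on top (24 mm diameter, 48 to 56 mm up) and a round shank to grip (11 mm diameter, 56 to 96 mm up). About 120 g. Origin: centre of its underside; z up along the shank; yaw does not matter.
- rack: Fixed storage board lying flat: dark wood, 100 mm (its x) by 400 mm (its y), 18 mm thick. Origin: centre of its underside, z up. On its flat top four equal white-outlined circles, 72 mm in diameter, in a row at x = 0, y = -120, -40, 40 and 120 mm. A pale wooden piece stands on it at y = -182 and at 182 mm: a tall block and a low narrow strip; which is at which end differs from start to start.
- tall_end: The tall pale wooden block fixed across one end of the board, 90 mm (x) by 30 mm (y, along the board) and 55 mm high, its top 73 mm above the bench. Origin at the centre of its underside, on the board's top; 62 mm from the centre of the nearest circle.
- low_end: The low pale wooden strip fixed across the other end of the board, 90 mm (x) by only 12 mm (y) and 10 mm high. Origin at the centre of its underside, on the board's top.
- jar: A loose closed glass jar with a brass-coloured lid, 64 mm in diameter and 85 mm high, standing among the hole saws; not to be moved. Origin at the centre of its underside.
- tin: A loose round green tin of wax with a yellow lid, 70 mm in diameter and 44 mm high, standing among the hole saws; not to be moved. Origin at the centre of its underside.
Mind the look-alikes: they are no part of the job. Leave any blue look-alike of the saw_d alone.

How it is judged:
At the end, for the whole second after the job is handed in: Each hole saw stands upright (within 0.1 rad) on the board, released and at rest, within 12 mm along and across the board of its own circle's centre: largest in the circle next to the tall end block, then second largest, second smallest, and the smallest in the circle next to the low strip (x of saw_a in the frame of rack between -0.012 and 0.012 m and z of saw_a in the frame of rack between 0.014 and 0.022 m and angle between each of saw_a, saw_b, saw_c, saw_d's own z axis and vertical below 0.1 rad and linear speed of each of saw_a, saw_b, saw_c, saw_d below 0.02 m/s and angular speed of each of saw_a, saw_b, saw_c, saw_d below 0.2 rad/s and x of saw_b in the frame of rack between -0.012 and 0.012 m and z of saw_b in the frame of rack between 0.014 and 0.022 m and x of saw_c in the frame of rack between -0.012 and 0.012 m and z of saw_c in the frame of rack between 0.014 and 0.022 m and x of saw_d in the frame of rack between -0.012 and 0.012 m and z of saw_d in the frame of rack between 0.014 and 0.022 m and ((y of tall_end in the frame of rack above 0 m and y of saw_a in the frame of rack between -0.132 and -0.108 m and y of saw_b in the frame of rack between -0.052 and -0.028 m and y of saw_c in the frame of rack between 0.028 and 0.052 m and y of saw_d in the frame of rack between 0.108 and 0.132 m) or (y of tall_end in the frame of rack below 0 m and y of saw_a in the frame of rack between 0.108 and 0.132 m and y of saw_b in the frame of rack between 0.028 and 0.052 m and y of saw_c in the frame of rack between -0.052 and -0.028 m and y of saw_d in the frame of rack between -0.132 and -0.108 m))); the robot touches nothing.
It fails at once if a hole saw is dropped: moving at over 0.6 m/s while not in the gripper ((linear speed of saw_a above 0.6 m/s and contact force between the fingers and saw_a below 0.1 N) or (linear speed of saw_b above 0.6 m/s and contact force between the fingers and saw_b below 0.1 N) or (linear speed of saw_c above 0.6 m/s and contact force between the fingers and saw_c below 0.1 N) or (linear speed of saw_d above 0.6 m/s and contact force between the fingers and saw_d below 0.1 N)).
It fails at once if the jar or the wax tin is moved by more than 20 mm (distance of any of jar, tin from where it was at the start of the episode above 0.02 m).
It also fails if it takes over 112 s, if anything falls off the work surface, if the arm or the gripper's body presses on something with over 40 N, if the wrist force passes 120 N, or if a joint passes its speed limit or range.

ROBOT

A 6-joint arm with a two-finger parallel gripper is mounted at the origin on the work surface. World frame = base frame: x ahead of the robot, y to its left, z up, the work surface at z = 0. Lengths are in m, angles in rad, forces in N, time in s.
With the tool pointing down it reaches from about 0.225 to 0.875 m from the base axis. Payload 3.4 kg.
Tool frame: the origin (TCP) lies at the very end of the fingers, on their centre line; the grasp point (between the pads) lies 19 mm behind it; x points along the fingers, y is the direction in which the jaws open and shut, and the axes are right-handed (so a half turn about x gives the same grasp; the last joint's range is limited). The gripper opens to 85 mm and grips with 20 to 120 N. Pads are 22 mm wide; open, the fingers measure 114 mm over their backs; the gripper's body (76 mm by 85 mm) begins 54 mm behind the grasp point. The pads swing forward as they close: fully open they stand 13 mm farther back than shut.
Start: joints at [-0.121, 0.276, 1.505, -0, 1.361, -0.121], TCP at [0.575, -0, 0.231] pointing down, gripper open.
Joint ranges: [-2.89, 2.89], [-0.75, 2.08], [0.22, 2.7], [-1.18, 4.32], [0.11, 2.71], [-2.7, 2.7]. Speed limits (rad/s): [2.57, 2.57, 3.14, 3.14, 3.14, 3.14].

INTERFACE

Orientations are given as a unit quaternion [w, x, y, z].
In Python, from rig import manip gives the robot as it stands. The module is installed in compiled form; this text tells all that it offers.
- The arm moves only by the tool play_rows, never from a script. Its argument "plan" is a list that holds one entry, the list of rows, each a list of 5 numbers: the closure, from 0 (fully open) to 1 (shut), then the shift along the tool's x, y, z in m, then the turn about the tool's x in degrees. A call has 1 to 12 rows; each row is the pose to reach, as a shift and turn from the pose measured when the call began, along the tool's axes at that moment; what a row does not reach only later rows make up. A row lasts 1/10 s, in which the tool goes at most 50 mm and 8.59 degrees, less where a joint would pass 70% of its speed; a pose out of reach is approached as far as the arm can. A call with a gripper value outside its range is refused whole. The fingers move at their own pace and stop on an object; "grip_force" is the grip in N (left out, the last holds). Time passes only in rows, so rows that repeat a pose let the fingers close. It gives the time, the measured TCP pose, the force and the opening at its end, in the units of the state.
- manip.get_state(): the state, without advancing time (a new reading comes with each control period).
- manip.get_image(name): name is "scene" or "side" or "wrist"; returns (picture, depth): 400x640x3 uint8, red, green, blue; 400x640 float32, m along the optical axis (not along the pixel's ray), 0 where there is no reading.
- manip.camera_params(name): a dict with "intrinsics" (3x3 intrinsics, pixels), "R" (3x3) and "t" (3): a world point X has camera coordinates R X + t; the wrist camera has in their place "mount" (4x4, takes a point from camera to tool coordinates, whose origin is the TCP and whose axes are the tool frame's). Camera axes: x right, y down, z forward; pixel columns grow to the right and rows downward; lengths in m; the calibration is good to about 2 mm. A picture is of the moment at which its call begins: read the wrist's pose just before it. camera_params takes no time and is no camera call.
- manip.sign_off(): hands the job in, once; it reports no verdict.
The state is a dict: "clock": time; "qpos": joint angles; "qd": joint speeds; "effort": joint torques, N m; "position": TCP position; "ee_rot": TCP orientation; "contact_force": force on the tool from outside, world axes, zero at the start; "moment": the same for the moment, N m; "width": finger opening in m.
Only numpy, scipy, OpenCV 4.12 (cv2) and the standard library are available. Lean on these libraries where they do the work, as an engineer would, in place of code of your own. Each camera call takes 0.05 s, during which the arm holds its last target.

## Working session

There is one attempt and no reset: what is moved stays moved. The work goes in short steps, Python scripts to look and compute and a tool call to move; the robot and the scene stay as the last step left them, time stands still between calls to the robot, and variables do not carry over. Pictures are saved under pics/ and viewed, and the job is handed in when it is done.

Besides the shell and the picture viewer there is one more tool, called after "Request:" as a command line: name --argument value ..., lists and objects as JSON in quotes. play_rows: Moves the arm, as the interface text tells. Its arguments: {"type":"object","properties":{"plan":{"type":"array","items":{"type":"array","items":{"type":"array","items":{"type":"number"}}}},"grip_force":{"type":"number"}},"required":["plan"]}

```bash
mkdir -p pics; ls; cat > h.py <<'E'
from rig import manip
import numpy as np, cv2
def cam(n):
    p=manip.camera_params(n); return {k:np.array(v) for k,v in p.items()}
def save(n,f):
    im,d=manip.get_image(n); cv2.imwrite('pics/'+f+'.png',im[:,:,::-1]); np.savez('pics/'+f+'.npz',im=im,d=d); return im,d
def ray(p,u,v,z):
    d=p['R'].T@np.linalg.inv(p['intrinsics'])@np.array([u,v,1.]); o=-p['R'].T@p['t']
    return o+d*(z-o[2])/d[2]
def proj(p,X):
    c=p['R']@np.array(X)+p['t']; q=p['intrinsics']@c; return q[:2]/q[2]
E
python3 - <<'E'
from h import *
s=manip.get_state(); print(s)
for n in ('scene','side'):
    save(n,n+'0'); p=cam(n); print(n,p['intrinsics'].tolist(),(-p['R'].T@p['t']).round(3),p['R'].round(3).tolist())
E
```

```text
pics
{'clock': 0.0, 'qpos': array([-1.20971143e-01,  2.76616289e-01,  1.50616590e+00,  1.29572257e-05,
        1.36066720e+00, -1.20998061e-01]), 'qd': array([-5.92709453e-04, -1.36692673e-03,  1.57749638e-03,  1.49490452e-04,
       -1.50767218e-03,  8.88623733e-05]), 'effort': array([ 6.20495921e-04, -4.16768074e+01, -2.45808578e+01, -1.52056768e-04,
        1.11346930e-02,  1.69860516e-05]), 'position': array([5.74469029e-01, 8.04042959e-05, 2.30414496e-01]), 'ee_rot': array([ 0.49948626,  0.49959249,  0.50052541, -0.50039498]), 'contact_force': array([ 0.2980561 ,  0.44411905, -0.87546048]), 'moment': array([ 0.0121483 , -0.00778314,  0.04786195]), 'width': 0.08549350154111558}
scene [[362.6582558384807, 0.0, 322.8816168498937], [0.0, 362.6582558384807, 199.08575219601386], [0.0, 0.0, 1.0]] [ 1.154 -0.204  0.52 ] [[0.309, 0.951, -0.016], [0.533, -0.187, -0.825], [-0.788, 0.247, -0.565]]
side [[468.06033624896986, 0.0, 320.0323772991284], [0.0, 468.06033624896986, 198.911050871394], [0.0, 0.0, 1.0]] [0.451 0.981 1.028] [[-0.997, -0.079, 0.003], [-0.058, 0.703, -0.709], [0.054, -0.707, -0.705]]
```

View pics/scene0.png

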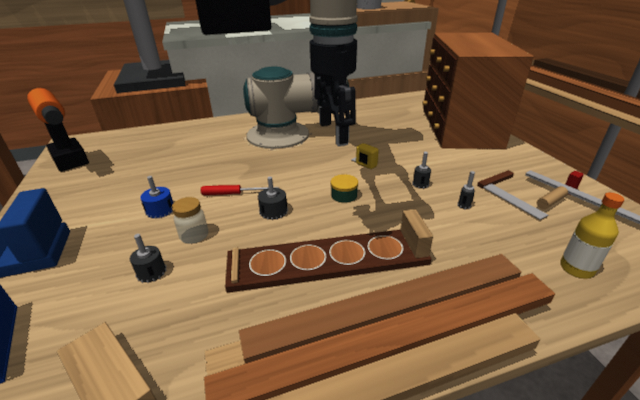

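View pics/side0.png

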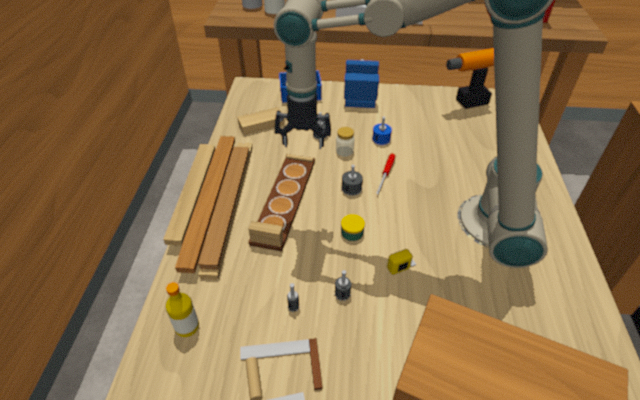

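```bash
cat > seg.py <<'E'
from h import *
import sys
def pts(n,d):
    p=cam(n); v,u=np.mgrid[0:400,0:640]
    c=np.stack([u,v,np.ones_like(u)],-1)@np.linalg.inv(p['intrinsics']).T*d[...,None]
    return (c-p['t'])@p['R']
def run(n,f):
    z=np.load('pics/'+f+'.npz'); im,d=z['im'],z['d']; P=pts(n,d)
    hsv=cv2.cvtColor(im,cv2.COLOR_RGB2HSV)
    roi=(d>0)&(P[...,0]>0.25)&(P[...,0]<0.85)&(abs(P[...,1])<0.55)&(P[...,2]<0.12)
    def cc(m,name,minA=6):
        k,l,st,ce=cv2.connectedComponentsWithStats(m.astype(np.uint8),connectivity=8)
        for i in range(1,k):
            if st[i,4]<minA: continue
            Q=P[l==i]; print(n,name,st[i].tolist(),'min',Q.min(0).round(3),'max',Q.max(0).round(3),'med',np.median(Q,0).round(3))
    cc(roi&(P[...,2]>0.06),'high')
    cc(roi&(P[...,2]>0.01)&(P[...,2]<0.06),'low',30)
if __name__=='__main__':
    run('scene','scene0'); run('side','side0')
    for f,bx in (('scene0',(100,130,500,300)),('side0',(230,110,430,330))):
        im=cv2.imread(f'pics/{f}.png')[bx[1]:bx[3],bx[0]:bx[2]]
        s=min(800/im.shape[1],600/im.shape[0]); cv2.imwrite(f'pics/{f}z.png',cv2.resize(im,None,fx=s,fy=s,interpolation=cv2.INTER_CUBIC)); print(s)
E
python3 seg.py
```

```text
scene high [441, 109, 39, 23, 683] min [0.25 0.46 0.06] max [0.321 0.55  0.12 ] med [0.297 0.501 0.091]
scene high [421, 152, 7, 14, 58] min [0.443 0.285 0.06 ] max [0.454 0.295 0.096] med [0.451 0.289 0.079]
scene high [467, 171, 8, 16, 75] min [0.565 0.333 0.06 ] max [0.576 0.345 0.095] med [0.572 0.337 0.078]
scene high [147, 176, 9, 16, 77] min [ 0.336 -0.375  0.06 ] max [ 0.349 -0.365  0.096] med [ 0.345 -0.37   0.079]
scene high [267, 177, 6, 15, 70] min [ 0.434 -0.113  0.06 ] max [ 0.445 -0.102  0.096] med [ 0.441 -0.108  0.08 ]
scene high [171, 197, 31, 25, 574] min [ 0.439 -0.322  0.06 ] max [ 0.499 -0.266  0.087] med [ 0.483 -0.293  0.083]
scene high [402, 210, 31, 33, 556] min [0.625 0.121 0.06 ] max [0.716 0.161 0.074] med [0.678 0.138 0.071]
scene high [570, 215, 48, 42, 1228] min [0.793 0.386 0.06 ] max [0.85  0.436 0.12 ] med [0.833 0.396 0.095]
scene high [134, 234, 11, 18, 115] min [ 0.556 -0.383  0.06 ] max [ 0.568 -0.372  0.096] med [ 0.564 -0.376  0.08 ]
scene low [438, 127, 38, 20, 524] min [0.251 0.461 0.01 ] max [0.319 0.55  0.06 ] med [0.297 0.5   0.036]
scene
[... 3580 characters left out ...]
] max [0.33  0.228 0.06 ] med [0.3   0.212 0.044]
side low [335, 276, 17, 23, 301] min [0.423 0.274 0.01 ] max [0.465 0.316 0.06 ] med [0.445 0.304 0.047]
side low [287, 291, 13, 19, 184] min [0.551 0.331 0.011] max [0.581 0.357 0.06 ] med [0.564 0.351 0.045]
side low [172, 311, 28, 25, 299] min [0.787 0.401 0.01 ] max [0.841 0.452 0.06 ] med [0.802 0.442 0.036]
side low [307, 338, 16, 51, 450] min [0.479 0.432 0.01 ] max [0.522 0.55  0.021] med [0.498 0.492 0.014]
side low [256, 343, 24, 14, 89] min [0.585 0.449 0.01 ] max [0.638 0.485 0.014] med [0.616 0.466 0.011]
side low [246, 348, 15, 34, 322] min [0.614 0.466 0.01 ] max [0.656 0.55  0.039] med [0.635 0.522 0.032]
2.0
2.727272727272727
```

```bash
cat > circ.py <<'E'
from h import *
res={}
for n,f in (('scene','scene0'),('side','side0')):
    im=np.load(f'pics/{f}.npz')['im']; p=cam(n)
    v,u=np.mgrid[0:400,0:640]
    dd=np.stack([u,v,np.ones_like(u)],-1)@np.linalg.inv(p['intrinsics']).T@p['R']; o=-p['R'].T@p['t']
    X=o+dd*((0.018-o[2])/dd[...,2:3])
    # rectify board region to top view 1px=1mm: x .5-.8, y -.3-.25
    gx,gy=np.meshgrid(np.arange(.5,.8,.001),np.arange(-.3,.25,.001))
    W=np.stack([gx,gy,np.full_like(gx,.018)],-1)@p['R'].T+p['t']; W=W@p['intrinsics'].T
    m=(W[...,:2]/W[...,2:]).astype(np.float32)
    t=cv2.remap(im,m[...,0],m[...,1],cv2.INTER_LINEAR)
    cv2.imwrite(f'pics/top_{n}.png',t[:,:,::-1])
    hsv=cv2.cvtColor(t,cv2.COLOR_RGB2HSV)
    g=cv2.cvtColor(t,cv2.COLOR_RGB2GRAY)
    c=cv2.HoughCircles(cv2.GaussianBlur(g,(0,0),1.5),cv2.HOUGH_GRADIENT,1,60,param1=60,param2=15,minRadius=33,maxRadius=39)
    c=c[0]; c=c[np.argsort(c[:,1])]
    for x,y,r in c: print(n,round(.5+x/1000,4),round(-.3+y/1000,4),r)
E
python3 circ.py
python3 -c "
import cv2,numpy as np
cv2.imwrite('pics/top.png',np.hstack([cv2.imread('pics/top_scene.png'),cv2.imread('pics/top_side.png')]))"
```

```text
scene 0.6245 -0.1545 36.8
scene 0.6355 -0.0775 38.4
scene 0.6515 0.0015 33.8
scene 0.6595 0.0815 37.3
side 0.6235 -0.1575 38.4
side 0.6335 -0.0765 38.4
side 0.6455 0.0025 38.4
side 0.6585 0.0825 38.4
```

View pics/top.png

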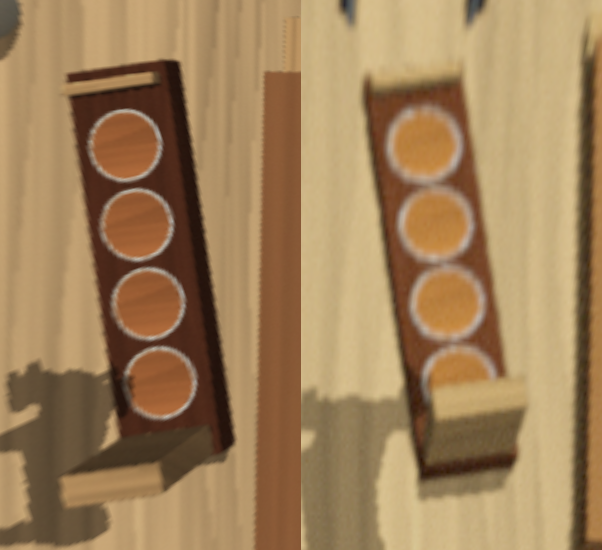

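View pics/scene0z.png

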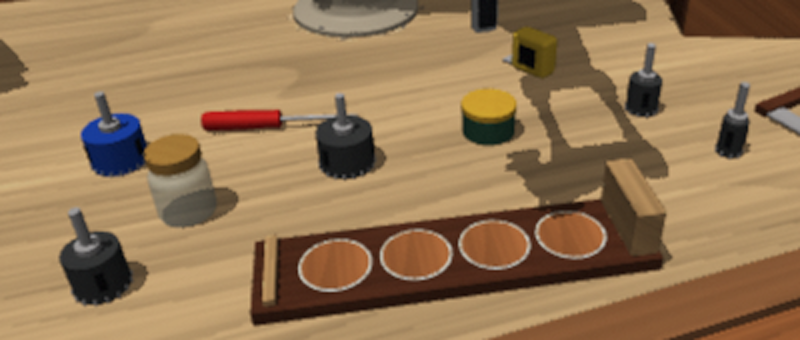

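Request:
play_rows --plan '[[[0,0.02,-0.04,0.03,0],[0,0.03,-0.08,0.06,0],[0,0.04,-0.12,0.09,0],[0,0.05,-0.139,0.107,0],[0,0.06,-0.139,0.107,0],[0,0.06,-0.139,0.107,0],[0,0.06,-0.139,0.107,0]]]' --grip_force 60

```text
clock: 0.8
position: [0.4364, -0.1067, 0.1708]
ee_rot: [0.5, 0.5, 0.5, -0.5]
contact_force: [-0.1, 0.6, 1.0]
width: 0.0854
```

```bash
cat > wr.py <<'E'
from h import *
import sys
s=manip.get_state(); f=sys.argv[1]; im,d=save('wrist',f); p=cam('wrist'); print(s['position'].round(4),s['width'])
K=p['intrinsics'];M=p['mount']
v,u=np.mgrid[0:400,0:640]; c=np.stack([u,v,np.ones_like(u)],-1)@np.linalg.inv(K).T*d[...,None]
T=c@M[:3,:3].T+M[:3,3]
from scipy.spatial.transform import Rotation as R
w,x,y,z=s['ee_rot']; P=T@R.from_quat([x,y,z,w]).as_matrix().T+s['position']
np.save('pics/'+f+'_P.npy',P)
m=(d>0)&(P[...,2]>.06)&(P[...,2]<.1)&(np.hypot(*(P[...,:2]-s['position'][:2]).transpose(2,0,1))<.09)
k,l,st,ce=cv2.connectedComponentsWithStats(m.astype(np.uint8))
for i in range(1,k):
    if st[i,4]>20: Q=P[l==i]; print(st[i],Q.min(0).round(4),Q.max(0).round(4)); top=Q[Q[:,2]>.092]; print('top',len(top),top.mean(0).round(4) if len(top) else '', top.min(0).round(4) if len(top) else '',top.max(0).round(4) if len(top) else '')
E
python3 wr.py w1
```

```text
[ 0.4364 -0.1067  0.1708] 0.08541289956084577
[312 186  17  30 420] [ 0.4319 -0.1106  0.0601] [ 0.4425 -0.0998  0.0984]
top 236 [ 0.4372 -0.1049  0.0956] [ 0.4321 -0.1106  0.0921] [ 0.4424 -0.1001  0.0984]
```

View pics/w1.png

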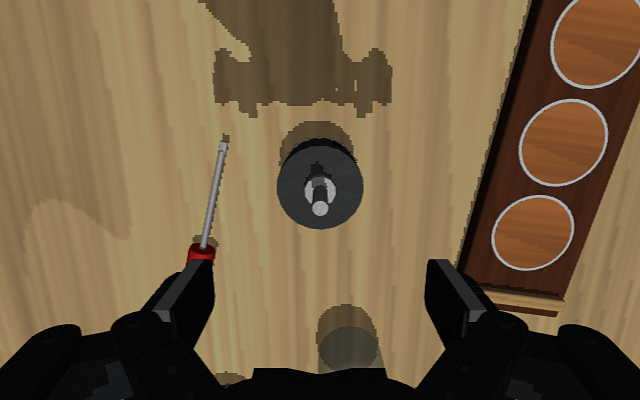

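Request:
play_rows --plan '[[[0,0.04,0.001,-0.0015,0],[0,0.08,0.001,-0.0015,0],[0,0.107,0.001,-0.0015,0],[0,0.107,0.001,-0.0015,0],[0,0.107,0.001,-0.0015,0],[1,0.107,0.001,-0.0015,0],[1,0.107,0.001,-0.0015,0],[1,0.107,0.001,-0.0015,0],[1,0.107,0.001,-0.0015,0],[1,0.107,0.001,-0.0015,0],[1,0.107,0.001,-0.0015,0],[1,0.107,0.001,-0.0015,0]]]' --grip_force 60

```text
clock: 2.05
position: [0.4376, -0.1052, 0.0643]
ee_rot: [0.5, 0.5, 0.5, -0.5]
contact_force: [-1.0, 0.3, 4.5]
width: 0.0093
```

Request:
play_rows --plan '[[[1,-0.01,0,0,0],[1,-0.03,0,0,0],[1,-0.06,0,0,0],[1,-0.09,0,0,0],[1,-0.11,0,0,0],[1,-0.12,0,0,0],[1,-0.12,0,0,0]]]'

```text
clock: 2.75
position: [0.4382, -0.1053, 0.1853]
ee_rot: [0.501, 0.5, 0.5, -0.5]
contact_force: [0.4, -0.3, -3.3]
width: 0.0094
```

```bash
python3 - <<'E'
from h import *
a,_=save('scene','s1'); b,_=save('side','d1'); cv2.imwrite('pics/x1.png',np.vstack([a[60:330],b[60:330]])[:,:,::-1])
E
```

```text
(no output)
```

View pics/x1.png

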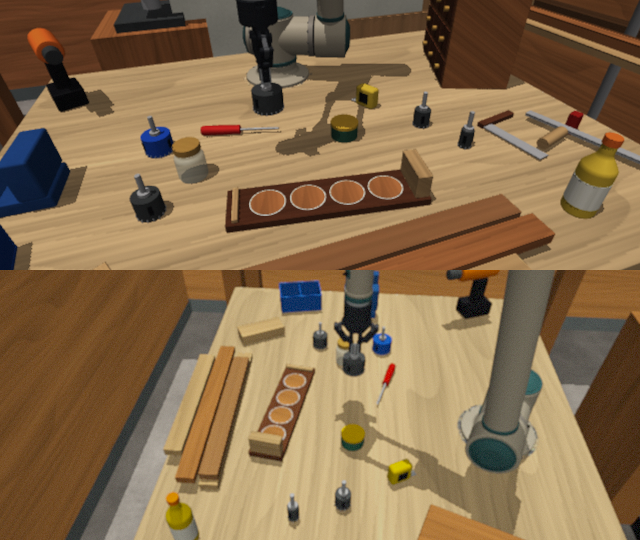

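Request:
play_rows --plan '[[[1,0,0.01,-0.008,0],[1,0,0.03,-0.025,0],[1,0,0.055,-0.047,0],[1,0,0.08,-0.068,0],[1,0,0.105,-0.089,0],[1,0,0.13,-0.11,0],[1,0,0.155,-0.131,0],[1,0,0.18,-0.152,0],[1,0,0.2,-0.17,0],[1,0,0.214,-0.181,0],[1,0,0.221,-0.187,0],[1,0,0.221,-0.187,0]]]'

```text
clock: 4.05
position: [0.6579, 0.0837, 0.1811]
ee_rot: [0.499, 0.499, 0.502, -0.5]
contact_force: [-0.8, -0.2, -3.9]
width: 0.009
```

Request:
play_rows --plan '[[[1,0.02,0,0,0],[1,0.045,0,0,0],[1,0.07,0,0,0],[1,0.085,0,0,0],[1,0.093,0,0,0],[1,0.093,0,0,0],[1,0.093,0,0,0]]]'

```text
clock: 4.75
position: [0.6578, 0.0835, 0.0888]
ee_rot: [0.499, 0.499, 0.502, -0.5]
contact_force: [0.8, -0.0, -3.5]
width: 0.0089
```

```bash
python3 - <<'E'
from h import *
a,_=save('scene','s2'); b,_=save('side','d2'); 
a=cv2.resize(a[200:300,200:460],None,fx=3,fy=3); b=cv2.resize(b[120:270,210:340],None,fx=2,fy=2); b=cv2.copyMakeBorder(b,0,0,0,780-260,cv2.BORDER_CONSTANT)
cv2.imwrite('pics/x2.png',np.vstack([a,b])[:,:,::-1]); print(manip.get_state()['position'])
E
```

```text
[0.65832219 0.08367263 0.08942947]
```

View pics/x2.png

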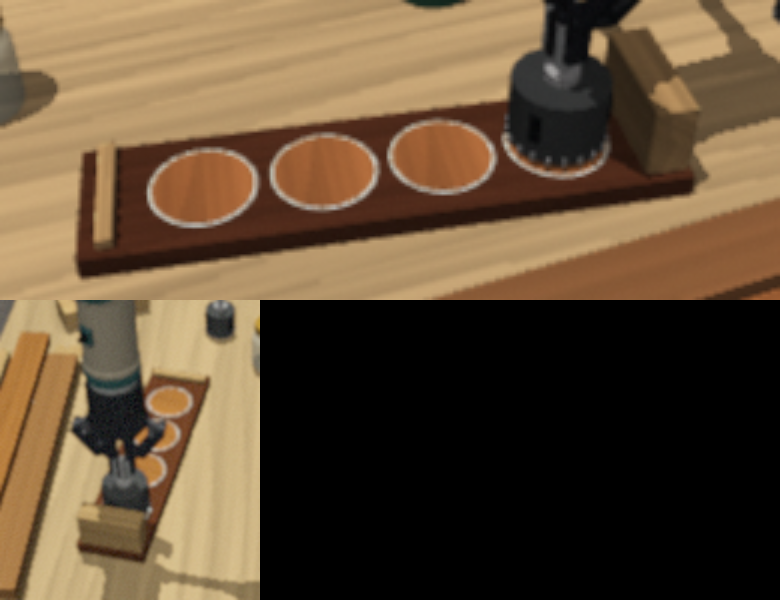

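Request:
play_rows --plan '[[[1,0.003,0.001,0.001,0],[1,0.006,0.001,0.001,0],[1,0.007,0.001,0.001,0],[1,0.008,0.001,0.001,0],[1,0.008,0.001,0.001,0]]]'

```text
clock: 5.35
position: [0.6592, 0.0827, 0.0824]
ee_rot: [0.5, 0.499, 0.501, -0.5]
contact_force: [-2.1, -1.5, 3.7]
width: 0.0091
```

Request:
play_rows --plan '[[[0.5,0,0,0,0],[0.3,0,0,0,0],[0.3,0,0,0,0],[0.3,-0.005,0,0,0],[0.3,-0.04,0,0,0],[0.3,-0.08,0,0,0],[0.3,-0.1,0,0,0],[0.3,-0.1,0,0,0]]]'

```text
clock: 6.15
position: [0.6619, 0.0827, 0.187]
ee_rot: [0.502, 0.501, 0.499, -0.497]
contact_force: [0.1, 0.2, 0.3]
width: 0.0598
```

Request:
play_rows --plan '[[[0,0,-0.01,0.04,0],[0,0,-0.02,0.085,0],[0,0,-0.03,0.13,0],[0,0,-0.04,0.175,0],[0,0,-0.05,0.22,0],[0,0,-0.06,0.265,0],[0,0,-0.07,0.31,0],[0,0,-0.08,0.355,0],[0,0,-0.09,0.4,0],[0,0,-0.1,0.44,0],[0,0.01,-0.103,0.461,0],[0,0.02,-0.103,0.461,0]]]'

```text
clock: 7.35
position: [0.5591, -0.3812, 0.1637]
ee_rot: [0.501, 0.502, 0.499, -0.499]
contact_force: [0.0, -0.5, -0.4]
width: 0.0857
```

```bash
python3 wr.py w2; python3 - <<'E'
from h import *
a,_=save('scene','s3'); b,_=save('side','d3'); 
a=cv2.resize(a[160:300,100:460],None,fx=2,fy=2); b=cv2.resize(b[110:270,210:340],None,fx=2,fy=2); b=cv2.copyMakeBorder(b,0,0,0,720-260,cv2.BORDER_CONSTANT)
cv2.imwrite('pics/x3.png',np.vstack([a,b])[:,:,::-1]); s=manip.get_state();print(s['position'],s['qpos'])
import seg; seg.run('scene','s3')
E
```

```text
[ 0.5591 -0.3812  0.1637] 0.08568457445294206
[311 184  18  30 448] [ 0.5544 -0.3813  0.0606] [ 0.5653 -0.3706  0.0976]
top 253 [ 0.5599 -0.3757  0.0956] [ 0.5548 -0.3813  0.0923] [ 0.5653 -0.3706  0.0976]
[ 0.55954246 -0.37626549  0.16349884] [-0.69863005  0.46368238  1.38093401  0.00673817  1.29767227 -0.70314828]
scene high [441, 109, 39, 23, 679] min [0.25 0.46 0.06] max [0.322 0.55  0.12 ] med [0.297 0.5   0.091]
scene high [421, 152, 7, 15, 59] min [0.444 0.285 0.06 ] max [0.455 0.295 0.096] med [0.452 0.289 0.078]
scene high [467, 171, 8, 16, 75] min [0.565 0.332 0.061] max [0.576 0.345 0.095] med [0.573 0.337 0.08 ]
scene high [147, 176, 9, 15, 76] min [ 0.337 -0.375  0.061] max [ 0.349 -0.365  0.096] med [ 0.345 -0.369  0.079]
scene high [171, 197, 30, 25, 569] min [ 0.441 -0.322  0.06 ] max [ 0.499 -0.266  0.087] med [ 0.483 -0.293  0.083]
scene high [370, 208, 34, 34, 676] min [0.627 0.047 0.06 ] max [0.694 0.113 0.115] med [0.665 0.077 0.065]
scene high [402, 210, 31, 33, 556] min [0.623 0.122 0.06 ] max [0.715 0.162 0.074] med [0.679 0.138 0.071]
scene high [570, 215, 48
[... 1255 characters left out ...]
[0.643 0.511 0.027]
scene low [173, 209, 35, 32, 628] min [ 0.46  -0.325  0.01 ] max [ 0.502 -0.262  0.06 ] med [ 0.494 -0.29   0.038]
scene low [225, 217, 207, 73, 7095] min [ 0.566 -0.241  0.01 ] max [0.721 0.154 0.06 ] med [ 0.656 -0.055  0.017]
scene low [561, 241, 43, 35, 763] min [0.796 0.385 0.01 ] max [0.85  0.428 0.06 ] med [0.833 0.393 0.035]
scene low [129, 246, 35, 34, 851] min [ 0.534 -0.404  0.01 ] max [ 0.59  -0.351  0.06 ] med [ 0.577 -0.373  0.045]
scene low [204, 254, 334, 125, 11296] min [ 0.777 -0.283  0.021] max [0.85  0.277 0.051] med [ 0.818 -0.036  0.048]
scene low [57, 323, 98, 77, 4527] min [ 0.698 -0.489  0.012] max [ 0.843 -0.353  0.041] med [ 0.781 -0.422  0.037]
```

View pics/x3.png

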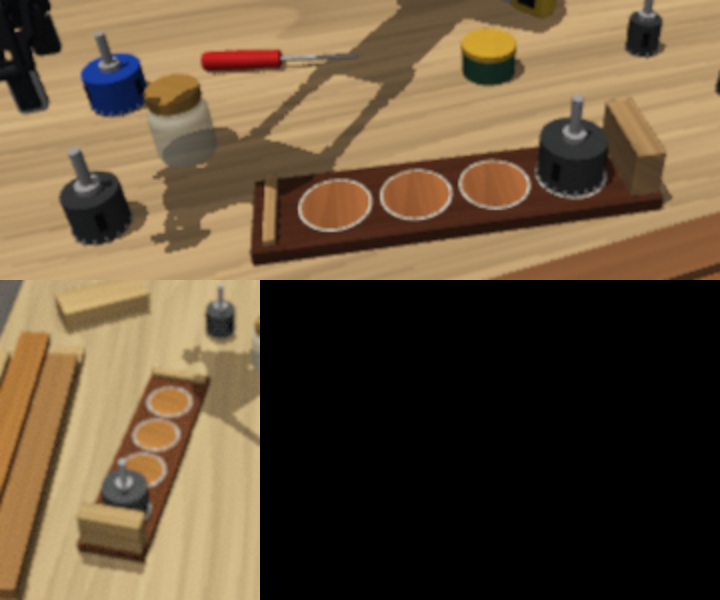

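Request:
play_rows --plan '[[[0,0.04,0,0.001,0],[0,0.08,0,0.001,0],[0,0.1,0,0.001,0],[0,0.1,0,0.001,0],[0,0.1,0,0.001,0],[1,0.1,0,0.001,0],[1,0.1,0,0.001,0],[1,0.1,0,0.001,0],[1,0.1,0,0.001,0],[1,0.1,0,0.001,0],[1,0.1,0,0.001,0],[1,0.1,0,0.001,0]]]'

```text
clock: 8.7
position: [0.56, -0.3769, 0.0639]
ee_rot: [0.5, 0.502, 0.501, -0.497]
contact_force: [0.3, -0.2, 2.5]
width: 0.0091
```

Request:
play_rows --plan '[[[1,-0.01,0,0,0],[1,-0.03,0,0,0],[1,-0.06,0,0,0],[1,-0.09,0,0,0],[1,-0.11,0,0,0],[1,-0.12,0,0,0],[1,-0.12,0,0,0]]]'

```text
clock: 9.4
position: [0.56, -0.3779, 0.1853]
ee_rot: [0.501, 0.502, 0.5, -0.497]
contact_force: [0.3, 0.1, -2.8]
width: 0.0092
```

Request:
play_rows --plan '[[[1,0,0.003,-0.012,0],[1,0,0.008,-0.035,0],[1,0,0.016,-0.07,0],[1,0,0.025,-0.11,0],[1,0,0.034,-0.15,0],[1,0,0.043,-0.19,0],[1,0,0.053,-0.23,0],[1,0,0.062,-0.27,0],[1,0,0.071,-0.31,0],[1,0,0.08,-0.35,0],[1,0,0.085,-0.37,0],[1,0,0.087,-0.38,0]]]'

```text
clock: 10.6
position: [0.6449, 0.0057, 0.1852]
ee_rot: [0.501, 0.5, 0.502, -0.497]
contact_force: [-0.2, -1.3, -2.6]
width: 0.0092
```

Request:
play_rows --plan '[[[1,0,0,0,0],[1,0,0,0,0],[1,0,0,0,0]]]'

```text
clock: 10.9
position: [0.6444, 0.0044, 0.1847]
ee_rot: [0.5, 0.5, 0.502, -0.498]
contact_force: [0.1, -0.6, -2.5]
width: 0.0091
```

Request:
play_rows --plan '[[[1,0.02,0.0025,0.0015,0],[1,0.045,0.0025,0.0015,0],[1,0.07,0.0025,0.0015,0],[1,0.088,0.0025,0.0015,0],[1,0.094,0.0025,0.0015,0],[1,0.097,0.0025,0.0015,0],[1,0.097,0.0025,0.0015,0]]]'

```text
clock: 11.6
position: [0.6475, 0.0027, 0.0883]
ee_rot: [0.5, 0.501, 0.501, -0.498]
contact_force: [0.4, 0.3, -2.1]
width: 0.0095
```

```bash
cat > look.py <<'E'
from h import *
import sys
k=sys.argv[1]
a,_=save('scene','s'+k); b,_=save('side','d'+k); 
a=cv2.resize(a[200:300,200:460],None,fx=3,fy=3); b=cv2.resize(b[120:270,210:340],None,fx=2,fy=2); b=cv2.copyMakeBorder(b,0,0,0,780-260,cv2.BORDER_CONSTANT)
cv2.imwrite(f'pics/x{k}.png',np.vstack([a,b])[:,:,::-1]); s=manip.get_state();print(s['position'],s['contact_force'])
E
python3 look.py 4
```

```text
[0.64795089 0.00302443 0.08897073] [-1.25900209 -0.24085756 -2.49666318]
```

View pics/x4.png

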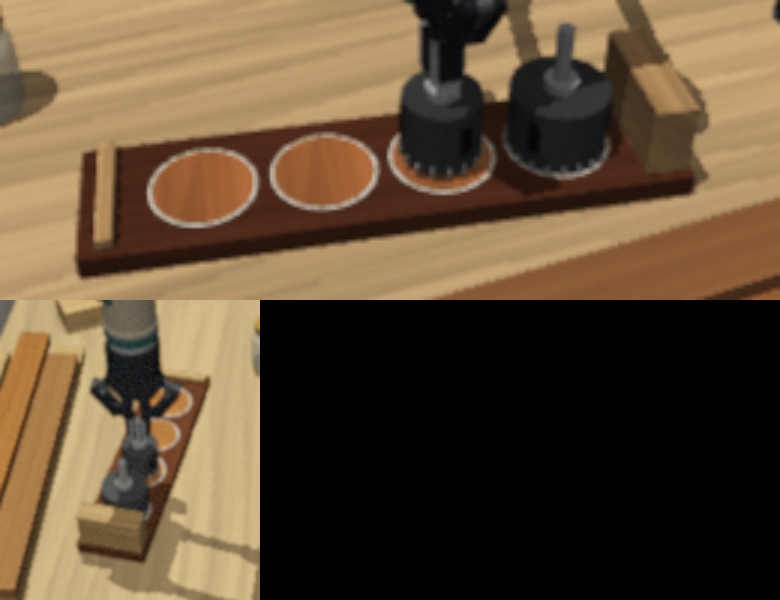

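C is over its circle, a few mm up and well centred; D stands in its circle. Set down and release.

Request:
play_rows --plan '[[[1,0.003,0,0,0],[1,0.005,0,0,0],[1,0.007,0,0,0],[1,0.008,0,0,0],[1,0.008,0,0,0]]]'

```text
clock: 12.2
position: [0.6482, 0.003, 0.0819]
ee_rot: [0.501, 0.501, 0.501, -0.497]
contact_force: [-0.8, 0.0, 3.9]
width: 0.0092
```

Request:
play_rows --plan '[[[0.5,0,0,0,0],[0.3,0,0,0,0],[0.3,0,0,0,0],[0.3,-0.005,0,0,0],[0.3,-0.04,0,0,0],[0.3,-0.08,0,0,0],[0.3,-0.1,0,0,0],[0.3,-0.1,0,0,0]]]'

```text
clock: 13.0
position: [0.6502, 0.0024, 0.1863]
ee_rot: [0.504, 0.503, 0.499, -0.495]
contact_force: [0.6, -0.4, 0.1]
width: 0.0596
```

Request:
play_rows --plan '[[[0,0,-0.02,-0.03,0],[0,0,-0.045,-0.063,0],[0,0,-0.07,-0.098,0],[0,0,-0.095,-0.133,0],[0,0,-0.12,-0.168,0],[0,0,-0.145,-0.203,0],[0,0,-0.17,-0.238,0],[0,0,-0.19,-0.267,0],[0,0.01,-0.205,-0.288,0],[0,0.02,-0.205,-0.288,0],[0,0.02,-0.205,-0.288,0],[0,0.02,-0.205,-0.288,0]]]'

```text
clock: 14.2
position: [0.4444, 0.2888, 0.1638]
ee_rot: [0.503, 0.502, 0.498, -0.496]
contact_force: [-0.4, -0.1, 0.6]
width: 0.0855
```

```bash
python3 wr.py w3; python3 -c "
from h import *
print(manip.get_state()['position'])"
```

```text
[0.4444 0.2888 0.1638] 0.08545137949916062
[314 184  18  31 447] [0.4423 0.2882 0.0604] [0.4529 0.2988 0.0975]
top 249 [0.4474 0.2937 0.0956] [0.4424 0.2882 0.0921] [0.4529 0.2986 0.0975]
[0.44489833 0.28877414 0.16422516]
```

Request:
play_rows --plan '[[[0,0.04,0.002,-0.004,0],[0,0.08,0.003,-0.004,0],[0,0.1,0.003,-0.004,0],[0,0.1,0.003,-0.004,0],[0,0.1,0.003,-0.004,0],[1,0.1,0.003,-0.004,0],[1,0.1,0.003,-0.004,0],[1,0.1,0.003,-0.004,0],[1,0.1,0.003,-0.004,0],[1,0.1,0.003,-0.004,0],[1,0.1,0.003,-0.004,0],[1,0.1,0.003,-0.004,0]]]'

```text
clock: 15.45
position: [0.4494, 0.2931, 0.0645]
ee_rot: [0.503, 0.503, 0.498, -0.495]
contact_force: [0.3, 0.7, 2.3]
width: 0.0092
```

Request:
play_rows --plan '[[[1,-0.01,0,0,0],[1,-0.03,0,0,0],[1,-0.06,0,0,0],[1,-0.09,0,0,0],[1,-0.11,0,0,0],[1,-0.12,0,0,0],[1,-0.12,0,0,0]]]'

```text
clock: 16.15
position: [0.4483, 0.2932, 0.1859]
ee_rot: [0.504, 0.504, 0.498, -0.494]
contact_force: [1.1, -0.4, -1.3]
width: 0.0088
```

Request:
play_rows --plan '[[[1,-0.005,0.006,0.012,0],[1,-0.01,0.018,0.036,0],[1,-0.01,0.036,0.07,0],[1,-0.01,0.056,0.11,0],[1,-0.01,0.076,0.15,0],[1,-0.01,0.097,0.19,0],[1,-0.01,0.117,0.23,0],[1,-0.01,0.137,0.27,0],[1,-0.01,0.158,0.31,0],[1,-0.01,0.176,0.345,0],[1,-0.01,0.185,0.363,0],[1,-0.01,0.188,0.37,0]]]'

```text
clock: 17.35
position: [0.6374, -0.0787, 0.1959]
ee_rot: [0.502, 0.504, 0.498, -0.496]
contact_force: [0.5, 0.6, -1.8]
width: 0.0093
```

Request:
play_rows --plan '[[[1,0,0,0,0],[1,0,0,0,0],[1,0,0,0,0]]]'

```text
clock: 17.65
position: [0.6365, -0.0771, 0.1959]
ee_rot: [0.502, 0.504, 0.499, -0.495]
contact_force: [-0.1, 0.3, -1.6]
width: 0.0093
```

Request:
play_rows --plan '[[[1,0.02,-0.0005,0,0],[1,0.045,-0.001,0,0],[1,0.075,-0.0015,0,0],[1,0.097,-0.002,0,0],[1,0.104,-0.002,0,0],[1,0.107,-0.002,0,0],[1,0.107,-0.002,0,0]]]'

```text
clock: 18.35
position: [0.6364, -0.0761, 0.0898]
ee_rot: [0.503, 0.504, 0.498, -0.495]
contact_force: [0.3, -0.1, -1.3]
width: 0.0087
```

```bash
python3 look.py 5
```

```text
[ 0.63684979 -0.07650173  0.09042155] [-0.05618947  0.16760919 -2.63696932]
```

View pics/x5.png

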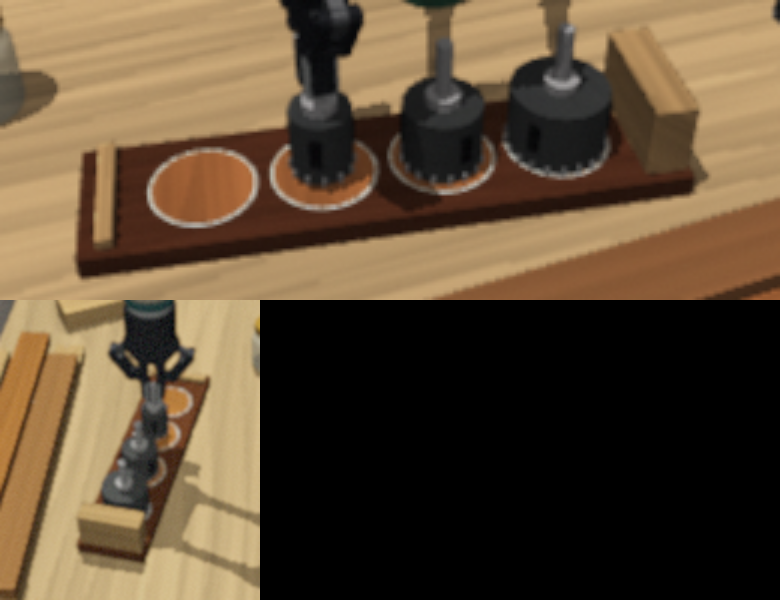

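B hangs just above its circle, centred. Lowering the rest.

Request:
play_rows --plan '[[[1,0.003,0,0,0],[1,0.006,0,0,0],[1,0.007,0,0,0],[1,0.008,0,0,0],[1,0.009,0,0,0],[1,0.009,0,0,0]]]'

```text
clock: 19.05
position: [0.6372, -0.0765, 0.0825]
ee_rot: [0.504, 0.504, 0.498, -0.494]
contact_force: [-1.3, 0.4, 4.8]
width: 0.0092
```

Request:
play_rows --plan '[[[0.5,0,0,0,0],[0.3,0,0,0,0],[0.3,0,0,0,0],[0.3,-0.005,0,0,0],[0.3,-0.04,0,0,0],[0.3,-0.08,0,0,0],[0.3,-0.11,0,0,0],[0.3,-0.11,0,0,0]]]'

```text
clock: 19.85
position: [0.6386, -0.0776, 0.1983]
ee_rot: [0.507, 0.506, 0.494, -0.492]
contact_force: [0.3, 0.2, -0.5]
width: 0.0596
```

```bash
python3 - <<'E'
from h import *
for i in range(4):
    s=manip.get_state(); print(s['ee_rot'].round(4),s['position'].round(4)); manip.get_image('wrist')
E
```

```text
[ 0.5068  0.5063  0.4944 -0.4923] [ 0.6386 -0.0776  0.1983]
[ 0.5054  0.5054  0.4959 -0.4932] [ 0.6371 -0.0773  0.1955]
[ 0.5041  0.5046  0.4971 -0.4941] [ 0.6357 -0.077   0.1934]
[ 0.5032  0.5041  0.498  -0.4946] [ 0.635  -0.0768  0.1919]
```

Request:
play_rows --plan '[[[0,0,-0.007,-0.042,0],[0,0,-0.014,-0.087,0],[0,0,-0.021,-0.132,0],[0,0,-0.029,-0.177,0],[0,0,-0.036,-0.222,0],[0,0,-0.043,-0.267,0],[0,0,-0.05,-0.312,0],[0,0,-0.058,-0.357,0],[0,0.01,-0.065,-0.4,0],[0,0.02,-0.068,-0.417,0],[0,0.025,-0.068,-0.417,0],[0,0.025,-0.068,-0.417,0]]]'

```text
clock: 21.25
position: [0.5648, 0.339, 0.1647]
ee_rot: [0.503, 0.502, 0.499, -0.497]
contact_force: [-0.7, 0.0, 0.6]
width: 0.0856
```

```bash
python3 - <<'E'
from h import *
for i in range(4): manip.get_image('wrist')
print(manip.get_state()['ee_rot'])
E
python3 wr.py w4
```

```text
[ 0.50248686  0.50437777  0.49774252 -0.49534069]
[0.5666 0.3386 0.1675] 0.08567056833404915
[313 185  17  30 435] [0.564  0.3366 0.06  ] [0.5744 0.3476 0.0971]
top 240 [0.5692 0.3425 0.0955] [0.5641 0.3366 0.092 ] [0.5742 0.3473 0.0971]
```

Request:
play_rows --plan '[[[0,0.04,0.002,-0.003,0],[0,0.08,0.001,-0.0035,0],[0,0.103,0.001,-0.0035,0],[0,0.103,0.001,-0.0035,0],[0,0.103,0.001,-0.0035,0],[1,0.103,0.001,-0.0035,0],[1,0.103,0.001,-0.0035,0],[1,0.103,0.001,-0.0035,0],[1,0.103,0.001,-0.0035,0],[1,0.103,0.001,-0.0035,0],[1,0.103,0.001,-0.0035,0],[1,0.103,0.001,-0.0035,0]]]'

```text
clock: 22.7
position: [0.5689, 0.343, 0.0653]
ee_rot: [0.502, 0.505, 0.498, -0.495]
contact_force: [-1.5, 0.0, 3.7]
width: 0.0092
```

Request:
play_rows --plan '[[[1,-0.01,0,0,0],[1,-0.03,0,0,0],[1,-0.06,0,0,0],[1,-0.09,0,0,0],[1,-0.115,0,0,0],[1,-0.13,0,0,0],[1,-0.13,0,0,0],[1,-0.13,0,0,0],[1,-0.13,0,0,0]]]'

```text
clock: 23.6
position: [0.5663, 0.3419, 0.1937]
ee_rot: [0.502, 0.504, 0.498, -0.496]
contact_force: [-0.6, -0.0, -0.7]
width: 0.0093
```

Request:
play_rows --plan '[[[1,-0.01,-0.002,0.012,0],[1,-0.02,-0.005,0.036,0],[1,-0.025,-0.01,0.072,0],[1,-0.025,-0.01,0.112,0],[1,-0.025,-0.01,0.152,0],[1,-0.025,-0.01,0.192,0],[1,-0.025,-0.01,0.232,0],[1,-0.025,-0.01,0.272,0],[1,-0.025,-0.01,0.312,0],[1,-0.025,-0.01,0.345,0],[1,-0.025,-0.008,0.365,0],[1,-0.025,-0.005,0.375,0]]]'

```text
clock: 24.8
position: [0.5604, -0.0357, 0.2171]
ee_rot: [0.501, 0.504, 0.498, -0.497]
contact_force: [0.6, 0.8, -1.3]
width: 0.0091
```

Request:
play_rows --plan '[[[1,0,0.006,0.012,0],[1,0,0.018,0.034,0],[1,0,0.034,0.064,0],[1,0,0.05,0.094,0],[1,0,0.06,0.112,0],[1,0,0.064,0.12,0],[1,0.01,0.064,0.12,0],[1,0.03,0.063,0.12,0],[1,0.06,0.063,0.12,0],[1,0.09,0.063,0.12,0],[1,0.11,0.063,0.12,0],[1,0.12,0.063,0.12,0]]]'

```text
clock: 26.0
position: [0.622, -0.1531, 0.0947]
ee_rot: [0.5, 0.503, 0.5, -0.498]
contact_force: [0.1, 0.2, -1.5]
width: 0.009
```

```bash
python3 look.py 6
```

```text
[ 0.62278049 -0.15383431  0.09569802] [ 0.08202186 -0.81774753 -1.24835205]
```

View pics/x6.png

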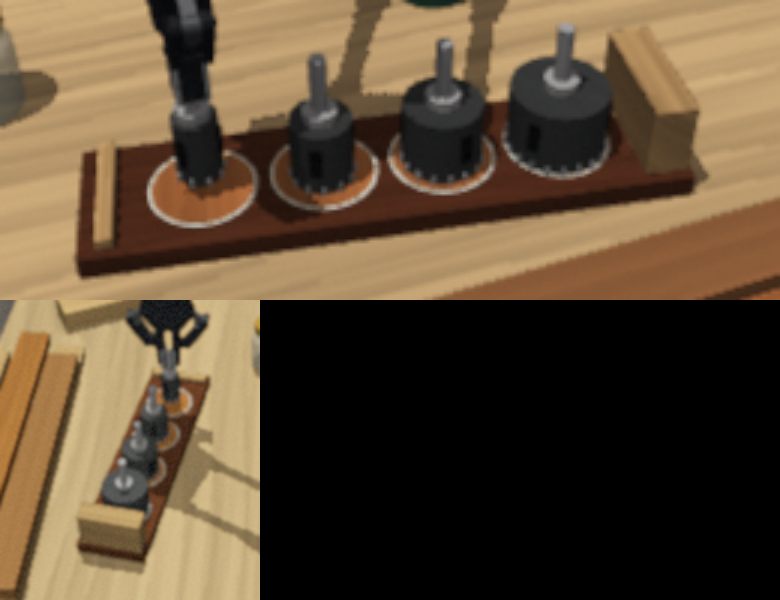

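Request:
play_rows --plan '[[[1,0.004,0.001,0.001,0],[1,0.008,0.0015,0.002,0],[1,0.01,0.0015,0.002,0],[1,0.011,0.0015,0.002,0],[1,0.012,0.0015,0.002,0],[1,0.013,0.0015,0.002,0],[1,0.013,0.0015,0.002,0],[1,0.013,0.0015,0.002,0]]]'

```text
clock: 26.9
position: [0.6246, -0.1559, 0.0833]
ee_rot: [0.5, 0.503, 0.499, -0.497]
contact_force: [-0.9, -0.2, 3.2]
width: 0.0091
```

Request:
play_rows --plan '[[[0.5,0,0,0,0],[0.3,0,0,0,0],[0.3,0,0,0,0],[0.3,-0.005,0,0,0],[0.3,-0.04,0,0,0],[0.3,-0.08,0,0,0],[0.3,-0.12,0,0,0],[0.3,-0.13,-0.03,0,0],[0.3,-0.13,-0.07,0,0],[0.3,-0.13,-0.11,0,0],[0.3,-0.13,-0.15,0,0],[0.3,-0.13,-0.15,0,0]]]'

```text
clock: 28.1
position: [0.4682, -0.1551, 0.2124]
ee_rot: [0.499, 0.503, 0.5, -0.499]
contact_force: [-0.3, 0.1, 1.0]
width: 0.0597
```

```bash
python3 look.py 7; python3 - <<'E'
import seg, numpy as np
from h import *
A=np.array([.6245,-.156]);d=np.array([.035,.238]);d/=np.linalg.norm(d);n=np.array([d[1],-d[0]])
for c,f in (('scene','s7'),('side','d7')):
    z=np.load(f'pics/{f}.npz'); P=seg.pts(c,z['d']); o=-cam(c)['R'].T@cam(c)['t']
    for nm,C in zip('abcd',([.6245,-.156],[.636,-.0765],[.647,.003],[.6595,.082])):
        m=(z['d']>0)&(P[...,2]>.078)&(P[...,2]<.12)&(np.hypot(P[...,0]-C[0],P[...,1]-C[1])<.025)
        Q=P[m]; lo=Q[Q[:,2]<.09]; hi=Q[Q[:,2]>.1]
        mid=(Q.min(0)+Q.max(0))[:2]/2; v=(o[:2]-mid)/np.linalg.norm(o[:2]-mid); mid-=v*.0025
        e=mid-C; print(c,nm,len(Q),'along',(e@d).round(4),'across',(e@n).round(4),'ztop',Q[:,2].max().round(3),'lean',(hi.mean(0)-lo.mean(0)).round(4))
seg.run('side','d7')
E
```

```text
[ 0.4735887  -0.15644986  0.21308659] [ 0.56885937  0.09475679 -0.21376551]
scene a 106 along -0.0023 across -0.0008 ztop 0.114 lean [-0.0012  0.0002  0.0249]
scene b 102 along -0.0004 across 0.001 ztop 0.114 lean [-0.0014 -0.0001  0.0244]
scene c 96 along -0.0001 across 0.0014 ztop 0.114 lean [-0.0012  0.001   0.0249]
scene d 92 along -0.0004 across -0.0008 ztop 0.114 lean [-0.0009  0.0005  0.0238]
side a 35 along -0.0015 across -0.0017 ztop 0.118 lean [-0.0017 -0.003   0.0259]
side b 46 along -0.0003 across -0.0033 ztop 0.118 lean [ 0.001  -0.0028  0.0268]
side c 39 along -0.0018 across -0.003 ztop 0.117 lean [ 0.0009 -0.0019  0.0259]
side d 46 along -0.001 across -0.0026 ztop 0.118 lean [-0.     -0.0013  0.0262]
side high [382, 116, 4, 10, 31] min [ 0.332 -0.38   0.062] max [ 0.342 -0.363  0.099] med [ 0.337 -0.366  0.081]
side high [337, 126, 18, 17, 228] min [ 0.436 -0.322  0.06 ] max [ 0.492 -0.262  0.091] med [ 0.464 -0.28   0.084]
side high [290, 146, 10, 18, 95] min [ 0.606 -0.168  0.061] max [ 0.636 -0.141  0.118] med [ 0.621 -0.153  0.074]
side high [281, 162, 13, 21, 148]
[... 1114 characters left out ...]
0.561 -0.23   0.01 ] max [0.716 0.169 0.06 ] med [ 0.621 -0.016  0.021]
side low [341, 213, 25, 27, 524] min [0.392 0.045 0.01 ] max [0.46  0.116 0.052] med [0.427 0.093 0.043]
side low [387, 253, 26, 21, 333] min [0.265 0.193 0.01 ] max [0.33  0.228 0.06 ] med [0.302 0.214 0.042]
side low [172, 311, 28, 26, 301] min [0.787 0.401 0.01 ] max [0.841 0.451 0.06 ] med [0.802 0.442 0.036]
side low [303, 338, 20, 51, 465] min [0.479 0.431 0.01 ] max [0.532 0.549 0.02 ] med [0.498 0.491 0.015]
side low [289, 342, 12, 11, 44] min [0.538 0.444 0.01 ] max [0.564 0.469 0.014] med [0.55  0.457 0.011]
side low [241, 344, 26, 38, 369] min [0.614 0.455 0.01 ] max [0.67  0.55  0.039] med [0.635 0.517 0.031]
```

View pics/x7.png

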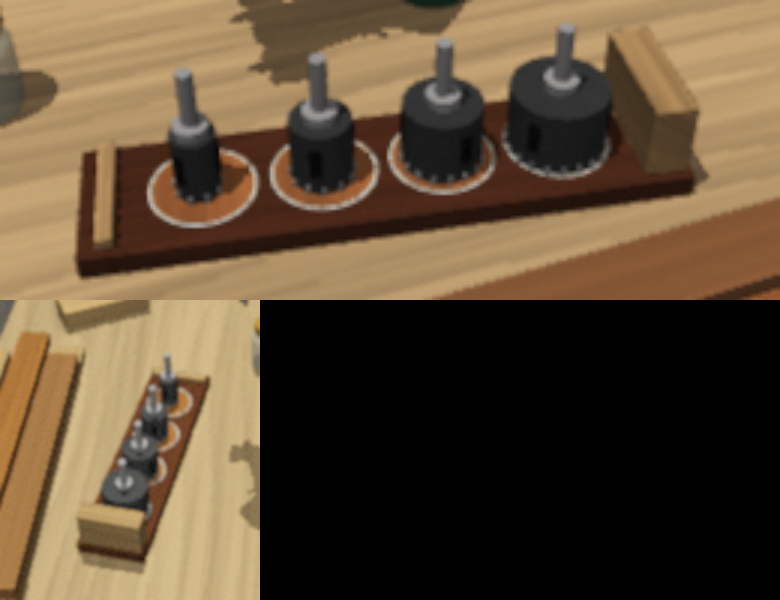

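```bash
python3 -c "
from rig import manip
print(manip.get_state()['qd'].round(3)); print(manip.sign_off())"
```

```text
[ 0.012  0.033 -0.044  0.004 -0.01  -0.001]
the job is handed in; nothing more can be done
None
```

All four hole saws stand shank up in their circles on the board. Largest to smallest, they run from the tall end block to the low strip. I gripped each by the shank, lowered it until it touched the board, then released it. The job was handed in at about 28 s of the 112 s allowed, with the arm clear of everything.

- **Centring:** my last check put every saw within about 3.5 mm of its circle's centre, both along and across the board; the limit is 12 mm. The two cameras disagreed by 1–4 mm across the board, mostly calibration and depth noise.
- **Upright:** the scene camera showed every shank top at 114 mm, the height expected for a saw standing upright on the board. The side camera read 117–118 mm and up to 0.1 rad of lean. I put that down to its coarser depth, because the pictures show the saws upright and the scene camera's lean was about 0.05 rad.
- **Left alone:** the jar, tin and blue look-alike measured in the same place as at the start.

The gripper picked up a tilt of about 0.02 rad partway through, but the saws sat flat once released.

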